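Close up the blood specimen carrier for the courier

TASK

Get the blood specimen carrier ready for the courier. First push the blue-capped tube that stands proud all the way down into its foam hole, level with the other tubes; then shut the blue lid without slamming it, and only then swing the orange latch down over the catch on the front of the carrier until it snaps home. Leave everything standing around the carrier where it is.

Things in the scene. Friction and masses are not known exactly. Their poses are not given: they have to be found in the camera images.
- carrier: White tub fixed to the counter, 160 (its x, front to back) x 220 (its y) x 100 mm high, walls 6. Origin: centre of underside; -x is its front (latch side), +x its back (hinge side), z up. Black foam inside (top 60 mm up) holds tubes in rows at x = -45, -5, 35 mm; caps that are home end at z = 98 mm. Grey carry grips stick out 14 mm at both y ends, near the rim.
- catch_bar (a point): Middle of the catch on the tub's front: a horizontal sprung steel bar along y, 56 mm long, 9 mm thick, between two grey cheeks (74 mm over both, standing 15 mm out of the wall), at carrier x = -90.5, y = 0, z = 71 mm. It gives way upward and a little inward, by up to 5 mm, as the latch's nose passes under it.
- tube (a joint): How far the blue-capped tube stands proud of its home position, m (0 = fully home, at its stop; starts at about 0.024 to 0.032). It sits tight in the foam: it slides straight down against about 5 N of friction and stays where it is left. Proud by more than 18 mm it blocks the lid.
- tube_top (a point): Centre of the top of that tube's blue cap (cap 18 mm across, 22 mm high; tube 13 mm across, 80 mm over all). It may be in any of six holes of the two front rows (carrier x = -45 or -5 mm). Its neighbours' caps are fixed, home, and 38 mm or more away, centre to centre.
- lid (a joint): Opening of the blue lid, rad: 0 = shut on the rim, 1.57 = upright; starts at about 1.5 to 1.75. A shallow shell 166 mm (hinge to free edge) x 226 mm x 22 mm thick. Its hinge is stiff (0.4 N m): it stays at any angle and has to be pushed all the way down.
- lid_hinge (a point): Middle of the lid's hinge line, which runs along the carrier's y at carrier x = 83, z = 100 mm. The lid reaches 166 mm from this line; its outer face lies 22 mm off it (above it when shut). Axes are the lid's: -x from hinge to free edge, z the outer face's normal.
- lid_edge (a point): Middle of the lid's free (front) edge on its outer face, 166 mm from the hinge line.
- latch (a joint): Angle of the orange latch to the lid, rad: 0 = closed (flat along the tub's front, nose under the catch bar), 1.57 = straight out from the lid's front edge, more = folded back over the lid; starts at about 1.3 to 2.2. Stays where left. Closing, its nose meets the bar at about 0.23; pushing on (4 to 7 N) snaps it past at about 0.11, then it goes on to its stop at 0 and is held.
- latch_hinge (a point): Middle of the latch's hinge line, along carrier y; with the lid shut at carrier x = -92.5, z = 112 mm. The latch is a plate 80 mm wide, 5 thick, reaching 64 mm from this line, its outer face 7.5 mm outside the line; nose (10 mm bar, inner face) 49 mm from the line; a 6 mm ridge stands 4 mm out of the outer face at the free end. Axes: -z to the free end, -x the outer face's normal.
- latch_edge (a point): Middle of the latch's free end, on its outer face, 64 mm from its hinge line.
- rack: Bystander behind the carrier: black tube rack 100 x 200 x 50 mm with red, blue and purple capped tubes up to 110 mm high; loose. Origin: centre of its underside.
- needles: Bystander: blue and white carton 90 x 115 x 70 mm, loose, beyond the carrier's -y end. Origin: centre of its underside.
- disinfectant: Bystander: white jar with orange cap and label, 48 mm across, 105 mm high, loose, in front of the carrier's -y half. Origin: centre of its underside.
- gloves: Bystander: purple and white glove carton 120 x 230 x 85 mm, loose, in front of the carrier. Origin: centre of its underside.

How it is judged:
By the outcome, as a careful person would: the job done as asked, in the order asked, and still so for the second after the job is handed in, with the robot touching nothing.
It also fails if it takes over 67 s, if anything falls off the work surface, if the arm or the gripper's body presses on something with over 40 N, if the wrist force passes 120 N, or if a joint passes its speed limit or range.

ROBOT

A 6-joint arm with a two-finger parallel gripper is mounted at the origin on the work surface. World frame = base frame: x ahead of the robot, y to its left, z up, the work surface at z = 0. Lengths are in m, angles in rad, forces in N, time in s.
With the tool pointing down it reaches from about 0.325 to 0.775 m from the base axis. Payload 5.5 kg.
Tool frame: the origin (TCP) lies between the finger pads; the fingertips stand 8 mm ahead of it and the grasp point (between the pads) lies 11 mm behind it (tcp_to_tips is the distance from the TCP to the fingertips, in m); z points along the fingers, y is the direction in which the jaws open and shut (so a half turn about z gives the same grasp; the last joint's range is limited). The gripper opens to 88 mm and grips with 3 to 60 N. Pads are 20 mm wide; open, the fingers measure 115 mm over their backs; the gripper's body (75 mm by 178 mm) begins 61 mm behind the grasp point.
Start: joints at [1.18, 0.091, 1.231, -0, 1.82, -0.057], TCP at [0.197, 0.567, 0.231] pointing down, gripper open.
Joint ranges: [-2.87, 2.87], [-0.86, 2.18], [0.17, 2.46], [-1.51, 4.65], [0.06, 2.69], [-2.65, 2.65]. Speed limits (rad/s): [2.57, 2.57, 3.01, 3.14, 3.14, 3.14].

INTERFACE

Orientations are given as a unit quaternion [w, x, y, z].
In Python, from bench import * gives the robot as it stands. Calls block until the motion is done:
- move_to(position, orientation): joint-space move of the TCP to a pose.
- move_l(position, speed=0.15, orientation=None): straight line of the TCP; orientation=None keeps the orientation; speed is the mean speed in m/s.
- movej(angles): joint-space move.
- gripper_open() and close(): open the fingers fully, or close them until they stop; the grip force is fixed at half the most.
- hold(seconds).
- inverse_kinematics(position, orientation): joint angles nearest the present ones, or None.
- state(): the state.
- get_image(name): name is "side" or "top"; returns a dict with "frame" (384x512x3 uint8, blue, green, red), "depth" (384x512 float32, m along the optical axis (not along the pixel's ray), 0 where there is no reading), "camera_matrix" (3x3 intrinsics, pixels), "k1" (the pictures are not rectified: a ray, as slopes to the right and down, at radius r is drawn at 1 + k1 r^2 times it, then the intrinsics apply), "view" (4x4, takes a point from world to camera coordinates). Camera axes: x right, y up, looking along -z (the intrinsics and any distortion apply to the point x, -y, -z); pixel columns grow to the right and rows downward; lengths in m; the calibration is good to about 2 mm. A picture is of the moment at which its call begins.
A pose or a line that the arm cannot do raises IKError and nothing moves.
- job_done(): hands the job in, once; it reports no verdict.
The state is a dict: "time": time; "joint_pos": joint angles; "dq": joint speeds; "joint_torque": joint torques, N m; "ee_pos": TCP position; "ee_rot": TCP orientation; "ft_force": force on the tool from outside, world axes, zero at the start; "moment": the same for the moment, N m; "finger_gap": finger opening in m.
Only numpy, scipy, OpenCV 4.12 (cv2) and the standard library are available. Lean on these libraries where they do the work, as an engineer would, in place of code of your own. Each camera call takes 0.05 s, during which the arm holds its last target. There are 200 camera calls.

## Working session

There is one attempt and no reset: what is moved stays moved. The work goes in short steps, each a Python script; the robot and the scene stay as the last script left them, time stands still between calls to the robot, and variables do not carry over. Pictures are saved under pics/ and viewed, about 8 in all and at most 12, crops included, and the job is handed in when it is done.

```bash
ls; mkdir -p pics; cat > h.py <<'E'
from bench import *
import numpy as np, cv2
def grab(n):
    im=get_image(n)
    return im
def cloud(im):
    K=np.array(im["camera_matrix"]);k1=im["k1"];V=np.array(im["view"])
    h,w=im["depth"].shape
    u,v=np.meshgrid(np.arange(w),np.arange(h))
    xd=(u-K[0,2])/K[0,0];yd=(v-K[1,2])/K[1,1]
    x,y=xd.copy(),yd.copy()
    for _ in range(8):
        s=1+k1*(x*x+y*y);x,y=xd/s,yd/s
    d=im["depth"]
    P=np.stack([x*d,-y*d,-d,np.ones_like(d)],-1)
    W=P@np.linalg.inv(V).T
    W=W[...,:3];W[d==0]=np.nan
    return W
def save(im,n,crop=None,z=1):
    f=im["frame"]
    if crop: f=f[crop[1]:crop[3],crop[0]:crop[2]]
    cv2.imwrite("pics/"+n,cv2.resize(f,None,fx=z,fy=z))
E
python3 - <<'E'
from h import *
for n in("side","top"):
    im=grab(n);save(im,n+"0.png",z=1.5);W=cloud(im)
    V=np.linalg.inv(np.array(im["view"]));print(n,V[:3,3],-V[:3,2],im["k1"],(im["depth"]>0).mean())
    np.savez("/tmp/"+n+".npz",W=W,f=im["frame"])
    hsv=cv2.cvtColor(im["frame"],cv2.COLOR_BGR2HSV)
    for c,lo,hi in(("orange",(5,150,120),(20,255,255)),("blue",(95,120,60),(125,255,255))):
        m=cv2.inRange(hsv,lo,hi);k,l,s,ce=cv2.connectedComponentsWithStats(m)
        for i in range(1,k):
            if s[i,4]>25: p=W[l==i];print(c,s[i],np.nanmedian(p,0).round(3),np.nanpercentile(p,3,0).round(3),np.nanpercentile(p,97,0).round(3))
print(state())
E
```

```text
pics
side [-0.14225582 -0.69813668  0.80193697] [ 0.57037295  0.59424176 -0.56705505] -0.1741713741096117 0.9962158203125
orange [222 114  28  37 688] [0.502 0.033 0.314] [0.469 0.016 0.278] [0.544 0.04  0.342]
orange [348 223  18  17 243] [ 0.618 -0.25   0.107] [ 0.603 -0.267  0.093] [ 0.643 -0.228  0.11 ]
orange [344 246  21  17 237] [ 0.604 -0.259  0.041] [ 0.599 -0.272  0.022] [ 0.627 -0.234  0.06 ]
blue [   0    0  106  192 6597] [ 0.573  1.418 -0.185] [ 0.223  1.174 -0.226] [0.688 1.703 0.328]
blue [ 66  74  58  36 997] [ 0.754  1.33  -0.   ] [ 0.726  1.158 -0.037] [0.812 1.611 0.008]
blue [ 195  131   78   94 4535] [0.504 0.041 0.185] [0.395 0.026 0.107] [0.617 0.046 0.268]
blue [295 180  51  39 930] [ 0.705 -0.08   0.073] [ 0.658 -0.114  0.008] [ 0.777 -0.02   0.077]
blue [240 223   8  11  74] [ 0.428 -0.065  0.122] [ 0.423 -0.07   0.071] [ 0.456 -0.024  0.131]
top [0.37086688 0.02491316 1.38304649] [ 0.14910965  0.01058952 -0.98876396] -0.0947041529865385 0.9958394368489584
orange [326 181  12   9  33] [ 0.606 -0.229  0.042] [ 0.599 -0.249  0.021] [ 0.625 -0.222  0.061]
oran
[... 525 characters left out ...]
.275]
{'time': 0.1, 'joint_pos': array([ 1.18030073e+00,  9.17619565e-02,  1.23175258e+00, -3.92150282e-05,
        1.81981616e+00, -5.66932078e-02]), 'dq': array([-2.90020540e-05, -2.34763768e-03, -3.11020445e-03, -3.31764975e-04,
        7.24104783e-04,  2.57563151e-03]), 'joint_torque': array([ 1.76294910e-03, -4.47859061e+01, -4.07568634e+01,  6.99204672e-02,
        2.84508755e-02, -9.06906098e-05]), 'ee_pos': array([0.19649462, 0.56663991, 0.22964017]), 'ee_rot': array([-1.74159439e-04,  1.66132091e-01,  9.86103125e-01, -8.51602664e-04]), 'ft_force': array([0.71674336, 0.81949603, 0.11904135]), 'moment': array([ 0.03824131,  0.009647  , -0.01578873]), 'finger_gap': 0.08765890685734447}
```

View pics/side0.png

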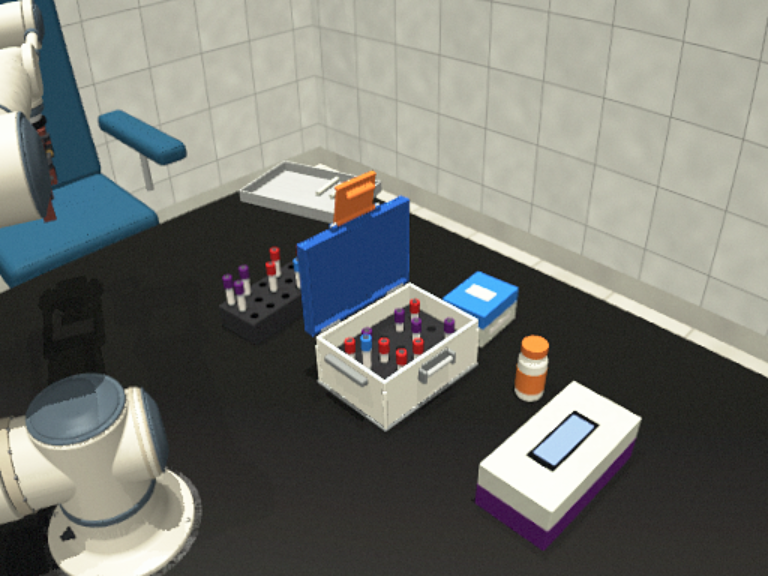

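View pics/top0.png

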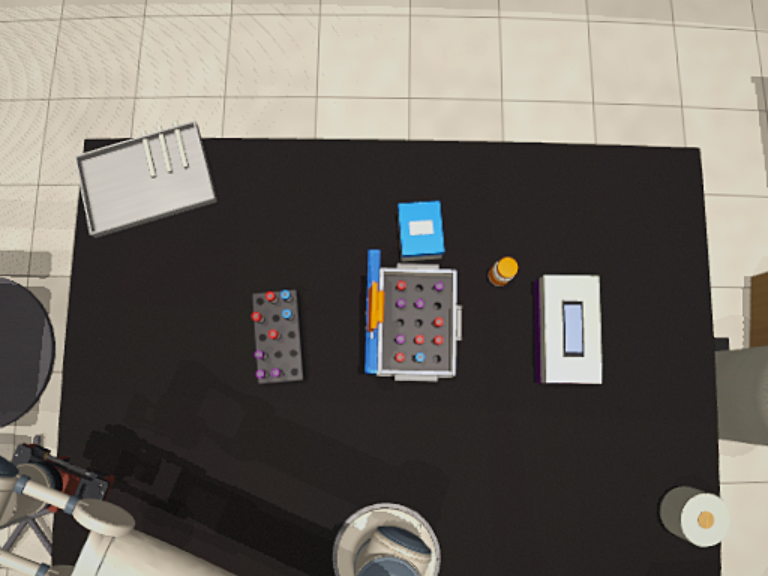

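The carrier's front faces world -y. The proud blue tube is at side px ≈(365,345)/1.5, near the carrier's robot end. The lid is upright with the orange latch sticking up, and the rack is behind the lid. Next I fit the carrier pose.

```bash
python3 - <<'E'
from h import *
D={n:np.load("/tmp/%s.npz"%n) for n in("side","top")}
for n in D:
    W=D[n]["W"];f=D[n]["f"].astype(int);hsv=cv2.cvtColor(D[n]["f"],cv2.COLOR_BGR2HSV)
    m=(abs(W[...,2]-.1)<.006)&(W[...,0]>.36)&(W[...,0]<.66)&(W[...,1]>-.17)&(W[...,1]<.04)&(hsv[...,1]<60)&(hsv[...,2]>120)
    p=W[m];r=cv2.minAreaRect((p[:,:2]*1000).astype(np.float32));print(n,m.sum(),r,np.median(p[:,2]), np.percentile(p,[1,99],0).round(4).tolist())
    b=cv2.inRange(hsv,(95,120,60),(125,255,255))>0
    t=b&(W[...,1]<.0)&(W[...,1]>-.12)&(W[...,0]<.62)&(W[...,2]>.085)&(W[...,2]<.16)
    q=W[t];print("tube",len(q),np.median(q,0).round(4),q.min(0).round(4),q.max(0).round(4)); 
    q=q[q[:,2]>q[:,2].max()-.006];print(" top",len(q),q.mean(0).round(4),(q.min(0)+q.max(0))/2)
    # lid inner face
    l=b&(W[...,1]>.0)&(W[...,1]<.06)&(W[...,2]>.12)&(W[...,2]<.28)&(W[...,0]>.38)&(W[...,0]<.64)
    q=W[l]
    if n=="side":
        q=q[(q[:,2]<.25)&(q[:,2]>.13)];A=np.c_[q[:,0],q[:,2],np.ones(len(q))];c=np.linalg.lstsq(A,q[:,1],rcond=None)[0];print("lid y=a x+b z+c",c,np.std(A@c-q[:,1]))
    else: print("lid top z",np.percentile(q[:,2],[50,97]))
    o=cv2.inRange(hsv,(5,150,120),(20,255,255))>0
    q=W[o&(W[...,2]>.2)];print("latch",q.min(0),q.max(0))
    for z in np.arange(.26,.36,.01):
        s=q[abs(q[:,2]-z)<.005]
        if len(s):print(round(z,3),len(s),np.median(s,0).round(4),s[:,1].min().round(4),s[:,1].max().round(4))
for nm,lo,hi in(("rack",(.4,.13),(.75,.35)),("needles",(.62,-.15),(.8,0)),("jar",(.58,-.3),(.68,-.2)),("gloves",(.3,-.5),(.7,-.29))):
    W=D["top"]["W"];m=(W[...,2]>.012)&(W[...,0]>lo[0])&(W[...,0]<hi[0])&(W[...,1]>lo[1])&(W[...,1]<hi[1]);p=W[m];print(nm,np.percentile(p,[2,98],0).round(3).tolist())
E
```

```text
side 1075 ((504.5375061035156, -54.93373107910156), (167.53062438964844, 231.99557495117188), 89.5063705444336) 0.10116694459026276 [[0.3964, -0.1378, 0.0942], [0.6168, 0.0265, 0.1056]]
tube 70 [ 0.4275 -0.0654  0.1231] [ 0.4226 -0.0706  0.1072] [ 0.4395 -0.0523  0.132 ]
 top 26 [ 0.4297 -0.0621  0.1291] [ 0.43109951 -0.06109657  0.12925193]
lid y=a x+b z+c [-0.00790351 -0.01695754  0.04794243] 0.004422748409593743
latch [0.23938681 0.01352537 0.27605343] [0.5468854  0.60557428 0.34466246]
0.28 124 [0.5053 0.0347 0.2809] 0.0298 0.0437
0.29 83 [0.5052 0.0367 0.2906] 0.033 0.0412
0.3 88 [0.503  0.0355 0.3001] 0.0311 0.0382
0.31 51 [0.4869 0.0339 0.308 ] 0.0302 0.0373
0.32 64 [0.4845 0.0211 0.3221] 0.0148 0.6056
0.33 161 [0.5057 0.0267 0.3289] 0.0135 0.033
0.34 116 [0.5055 0.0291 0.3408] 0.0244 0.0376
top 449 ((511.16839599609375, -55.47412109375), (160.4690399169922, 234.55418395996094), 89.99042510986328) 0.1002039655402418 [[0.3968, -0.1355, 0.0942], [0.6176, 0.0245, 0.1056]]
tube 12 [ 0.4284 -0.0573  0.1267] [ 0.4239 -0.0681  0.1206] [ 0.4362 -0.0523  0.1312]
 top 9 [ 0.4297 -0.0584  0.1279] [ 0.4300778  -0.06001015  0.12833677]
lid top z [0.26655869 0.27410424]
latch [0.15813575 0.0173422  0.27835342] [0.54402916 0.5490701  0.39595632]
0.28 1 [0.4699 0.0354 0.2784] 0.0354 0.0354
0.3 18 [0.5168 0.0413 0.2998] 0.0404 0.0419
0.31 11 [0.4831 0.0406 0.307 ] 0.0377 0.041
0.32 14 [0.5118 0.0188 0.3241] 0.0173 0.0376
0.33 53 [0.5126 0.0253 0.3274] 0.0175 0.0283
0.34 50 [0.5005 0.0374 0.3393] 0.0298 0.0386
0.35 1 [0.5073 0.0304 0.3457] 0.0304 0.0304
rack [[0.403, 0.19, 0.028], [0.569, 0.294, 0.113]]
needles [[0.623, -0.108, 0.024], [0.77, -0.017, 0.091]]
jar [[0.599, -0.265, 0.02], [0.641, -0.222, 0.111]]
gloves [[0.386, -0.444, 0.024], [0.607, -0.327, 0.092]]
```

```bash
cat >> h.py <<'E'
from scipy.spatial.transform import Rotation as Ro
C=np.array([.507,-.055])          # carrier centre; carrier x = world +y
def quat(jaw,a=0):
    """tool down, tilted a about world x (tool z=(0,sin a,-cos a)); jaw 'x' or 'y'"""
    z=np.array([0,np.sin(a),-np.cos(a)]);y=np.array([1.,0,0]) if jaw=='x' else np.cross(z,[1.,0,0])
    best=None
    for s in(1,-1):
        q=Ro.from_matrix(np.c_[np.cross(s*y,z),s*y,z]).as_quat(scalar_first=True)
        j=inverse_kinematics([.45,-.06,.35],q)
        if j is not None and (best is None or abs(j[5])<best[0]): best=(abs(j[5]),q)
    return best[1]
def F(): return np.array(state()["ft_force"])
E
python3 - <<'E'
from h import *
close()
p=np.array(state()["ee_pos"]);move_l([p[0],p[1],.45],speed=.3)
q=quat('x');move_to([.431,-.060,.45],q)
move_l([.431,-.060,.16],speed=.2);print(state()["time"],F(),state()["finger_gap"])
im=grab("side");save(im,"s1.png",(170,100,340,300),3)
E
```

```text
6.325 [-0.03425521  0.70689632  0.47592629] 0.00031094834944542184
```

View pics/s1.png

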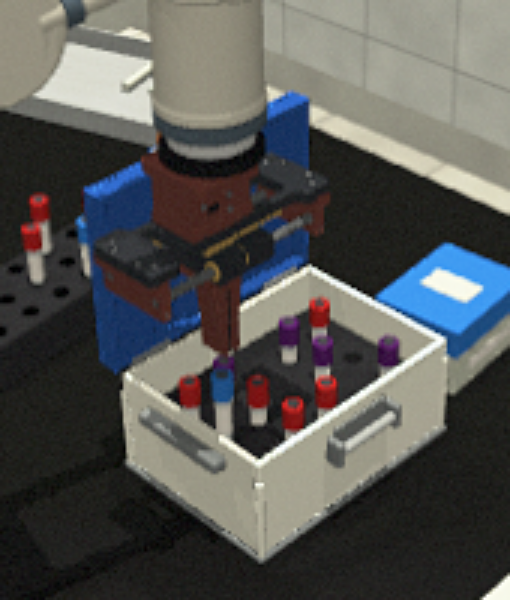

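The closed fingertips at crop (225,350) sit directly over the blue cap at (222,372). The lid is clear of the gripper, so I push down with force monitoring.

```bash
python3 - <<'E'
from h import *
f0=F()[2]; z=.136
move_l([.431,-.060,z],speed=.08)
while z>.100:
    z-=.004 if z>.112 else .0015
    move_l([.431,-.060,z],speed=.04); f=F()[2]-f0; print(round(z-.008,4),round(state()["ee_pos"][2]-.008,4),round(f,1))
    if f>16: break
move_l([.431,-.060,.20],speed=.2)
print(state()["time"])
W=cloud(im:=grab("top"));W2=cloud(i2:=grab("side"))
for w,i in((W,im),(W2,i2)):
    b=cv2.inRange(cv2.cvtColor(i["frame"],cv2.COLOR_BGR2HSV),(95,120,60),(125,255,255))>0
    t=b&(abs(w[...,0]-.431)<.02)&(abs(w[...,1]+.06)<.02)&(w[...,2]<.15);print(t.sum(),w[t][:,2].max() if t.any() else None)
E
```

```text
0.124 0.124 -0.7
0.12 0.12 1.5
0.116 0.1158 1.2
0.112 0.1117 0.0
0.108 0.1077 0.8
0.104 0.1037 0.2
0.1025 0.1025 2.7
0.101 0.101 2.6
0.0995 0.0994 3.1
0.098 0.0982 4.1
0.0965 0.0981 10.1
0.095 0.0979 15.9
0.0935 0.0978 22.3
10.7167
0 None
65 0.10361477642989492
```

The tube met its stop at z=98 mm with a clear force rise. Now the lid.

```bash
python3 - <<'E'
from h import *
q=quat('y');X=.42;H=np.array([.028,.100]);r=.14
def tcp(t):
    c=H+r*np.array([-np.cos(t),np.sin(t)])+.022*np.array([np.sin(t),np.cos(t)])
    return [X,c[0]+.0135,c[1]+.008]
p=[.431,-.06,.45];move_l(p,speed=.3)
s=tcp(1.9);s[1]+=.015
print([inverse_kinematics(tcp(t),q) is not None for t in(1.9,1.2,.6,0)])
move_to([s[0],s[1],.45],q);move_l(s,speed=.2);print(state()["time"],F())
f0=F()
for t in list(np.arange(1.7,.3,-.2))+[.3,.2,.1,.04]:
    move_l(tcp(t),speed=.10 if t>.35 else .04);print(round(t,2),(F()-f0).round(1),end=' ')
    if np.abs(F()-f0).max()>25: break
print(state()["time"])
save(grab("side"),"s2.png",(150,60,350,300),2.5)
E
```

```text
[True, True, True, True]
14.7667 [-0.60350851 -0.21339695 -0.29334073]
1.7 [ 1.3  0.4 -1.5] 1.5 [0.7 0.3 0.3] 1.3 [ 0.7 -0.2  0.3] 1.1 [-0.   0.3  0.5] 0.9 [0.5 0.6 0. ] 0.7 [1.6 0.6 0.2] 0.5 [ 1.4  0.1 -0.4] 0.3 [-0.2  0.   0.4] 0.2 [ 1.  -0.4  0.4] 0.1 [1.2 0.9 0.1] 0.04 [0.8 0.3 0.2] 20.1667
```

View pics/s2.png

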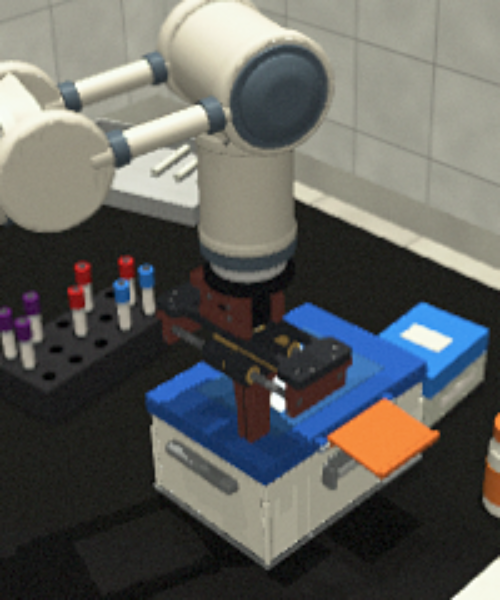

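The lid is almost shut, with the fingertip on it at crop (255,435). The latch sticks straight out to the front around (385,435). I press the lid home, then measure it and the latch.

```bash
python3 - <<'E'
from h import *
p=np.array(state()["ee_pos"]);f0=F()[2]
y=.028-.14+.0135
for z in np.arange(.134,.120,-.0015):
    move_l([.42,y,z],speed=.03);f=F()[2]-f0;print(round(z-.008,4),round(state()["ee_pos"][2]-.008,4),round(f,1))
    if f>16: break
move_l([.42,y,.30],speed=.25);print(state()["time"])
q=quat('x',.35);move_to([.42,-.24,.32],q)
for n in("side","top"):
    im=grab(n);W=cloud(im);hsv=cv2.cvtColor(im["frame"],cv2.COLOR_BGR2HSV)
    b=(cv2.inRange(hsv,(95,120,60),(125,255,255))>0)&(W[...,0]>.42)&(W[...,0]<.6)
    for lo,hi in((-.13,-.10),(0,.04)):
        t=b&(W[...,1]>lo)&(W[...,1]<hi)&(W[...,2]>.08);print(n,"lid z",lo,t.sum(),np.median(W[t][:,2]) if t.any() else 0)
    o=cv2.inRange(hsv,(5,150,120),(20,255,255))>0;P=W[o&(W[...,0]>.44)&(W[...,0]<.57)&(W[...,1]<-.1)&(W[...,1]>-.26)]
    print("latch",len(P),np.percentile(P,[2,50,98],0).round(4).tolist() if len(P) else 0)
    if len(P): print(" slope dz/dy",np.polyfit(P[:,1],P[:,2],1))
print(state()["time"])
E
```

```text
0.126 0.126 0.4
0.1245 0.1244 0.4
0.123 0.1229 0.1
0.1215 0.1223 5.9
0.12 0.1221 12.2
0.1185 0.122 18.5
22.5583
side lid z -0.13 600 0.12540327082945069
side lid z 0 425 0.1253170394392401
latch 750 [[0.4673, -0.2136, 0.111], [0.5029, -0.1814, 0.1171], [0.5435, -0.1488, 0.1231]]
 slope dz/dy [0.11904974 0.13876808]
top lid z -0.13 440 0.12280015457538684
top lid z 0 512 0.12236347102774525
latch 567 [[0.4667, -0.2116, 0.0022], [0.5069, -0.1796, 0.1153], [0.5629, -0.1451, 0.1223]]
 slope dz/dy [0.24445485 0.1559595 ]
24.3083
```

The lid is shut: level at 122 mm with a clear stop force. The latch is at about 1.45 rad, with its free end at y≈-0.212 as predicted. Now I close it along its arc.

```bash
python3 - <<'E'
from h import *
a=.35;q=quat('x',a);X=.50;H=np.array([-.1475,.112]);r=.048
t_=np.array([np.sin(a),-np.cos(a)]);s_=np.array([np.cos(a),np.sin(a)])
def tcp(th,g=0):
    c=H-r*np.array([np.sin(th),np.cos(th)])+(.0075+g)*np.array([-np.cos(th),np.sin(th)])
    c=c-.008*t_-.010*s_
    return [X,c[0],c[1]]
print([inverse_kinematics(tcp(t),q) is not None for t in(1.6,1.2,.6,0)])
s=tcp(1.5,.03);move_l([X,s[1],.25],speed=.2,orientation=q);move_l(s,speed=.15);f0=F()
print(state()["time"])
for th in list(np.arange(1.4,.35,-.15))+[.3,.25,.2,.15,.1,.06,.02,-.02,-.05,-.08]:
    move_l(tcp(th),speed=.08 if th>.35 else .03);f=F()-f0;e=np.array(state()["ee_pos"])-tcp(th)
    print(round(th,2),f.round(1),(e*1e3).round(1))
    if np.linalg.norm(f)>22: break
print(state()["time"]);save(grab("side"),"s3.png",(150,60,350,300),2.5)
E
```

```text
[True, True, True, True]
25.825
1.4 [-0.9  1.   0.7] [-0.2  0.2 -0.4]
1.25 [-0.5  0.4 -0. ] [-0.1  0.1 -0.3]
1.1 [-0.9  0.3  0.2] [-0.3  0.3 -0.6]
0.95 [-0.3 -0.2  0.8] [-0.3  0.3 -0.6]
0.8 [-0.9  0.1  0.1] [-0.2  0.4 -0.5]
0.65 [-0.5 -0.5  0.7] [-0.2  0.4 -0.5]
0.5 [-1.   0.7 -0.1] [-0.2  0.5 -0.4]
0.3 [-0.8  0.1  1.3] [-0.   0.2 -0.1]
0.25 [-0.2 -0.7  1.5] [ 0.1 -0.3  0.2]
0.2 [-0.4 -2.2  2.3] [ 0.1 -0.2  0.2]
0.15 [-0.8 -1.6  1.7] [0.1 0.2 0. ]
0.1 [ 1.3 -1.2  0.6] [-0.1  0.5 -0.3]
0.06 [-0.7 -0.3  0.2] [-0.1  0.4 -0.3]
0.02 [-2.2 -4.5  1.7] [-0.1 -0.7 -0. ]
-0.02 [-1.1 -9.4  2.6] [-0.  -2.1  0.3]
-0.05 [ -2.3 -12.7   3.2] [ 0.  -3.3  0.5]
-0.08 [ -2.8 -18.2   2.9] [ 0.  -4.5  0.6]
30.6333
```

View pics/s3.png

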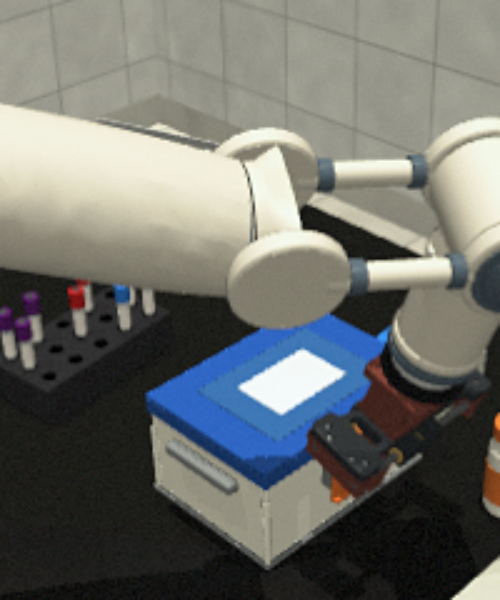

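The force rose at 0.25–0.15 and dropped by 0.06, which fits the snap. It then met a hard stop near 0. I retreat and check everything.

```bash
python3 - <<'E'
from h import *
p=np.array(state()["ee_pos"]);move_l([p[0],p[1]-.025,p[2]+.005],speed=.1)
p=np.array(state()["ee_pos"]);move_l([p[0],p[1]-.01,.42],speed=.25)
move_to([.30,.35,.42],quat('x'));print(state()["time"],F())
for n in("side","top"):
    im=grab(n);W=cloud(im);hsv=cv2.cvtColor(im["frame"],cv2.COLOR_BGR2HSV)
    b=(cv2.inRange(hsv,(95,120,60),(125,255,255))>0)&(W[...,0]>.42)&(W[...,0]<.6)
    for lo,hi in((-.13,-.10),(0,.04)):
        t=b&(W[...,1]>lo)&(W[...,1]<hi)&(W[...,2]>.08);print(n,"lid z",t.sum(),np.median(W[t][:,2]))
    o=cv2.inRange(hsv,(5,150,120),(20,255,255))>0;P=W[o&(W[...,0]>.44)&(W[...,0]<.57)&(W[...,1]<-.1)&(W[...,1]>-.26)]
    if len(P):
        print("latch",len(P),np.percentile(P,[2,50,98],0).round(4).tolist())
        if n=="side":
            for z in(.06,.075,.09,.105): s=P[abs(P[:,2]-z)<.006];print(z,len(s),np.median(s[:,1]) if len(s) else 0)
    if n=="top":
        W0=np.load("/tmp/top.npz")["W"]
        for nm,lo,hi in(("rack",(.4,.13),(.75,.35)),("needles",(.62,-.15),(.8,0)),("jar",(.58,-.3),(.68,-.2)),("gloves",(.3,-.5),(.7,-.29))):
            for w in(W0,W):
                m=(w[...,2]>.012)&(w[...,0]>lo[0])&(w[...,0]<hi[0])&(w[...,1]>lo[1])&(w[...,1]<hi[1]);print(nm,np.percentile(w[m],[2,50,98],0)[:,:2].round(3).tolist())
    else: save(im,"s4.png",(190,110,370,300),3)
E
```

```text
34.7833 [-0.46964554 -0.37354347  0.79119507]
side lid z 611 0.12530288646866228
side lid z 428 0.12537476609786075
latch 596 [[0.4669, -0.1597, 0.0544], [0.5037, -0.1555, 0.0899], [0.5435, -0.148, 0.1204]]
0.06 118 -0.15598713844491569
0.075 84 -0.15563228431836557
0.09 94 -0.15569164511444156
0.105 94 -0.15607970985782516
top lid z 443 0.12258777112119801
top lid z 511 0.12244405993621776
latch 96 [[0.4689, -0.1751, -0.003], [0.5063, -0.1542, 0.1153], [0.5564, -0.145, 0.1213]]
rack [[0.403, 0.19], [0.484, 0.24], [0.569, 0.294]]
rack [[0.403, 0.19], [0.485, 0.24], [0.569, 0.293]]
needles [[0.623, -0.108], [0.703, -0.061], [0.77, -0.017]]
needles [[0.629, -0.109], [0.706, -0.063], [0.77, -0.017]]
jar [[0.599, -0.265], [0.617, -0.24], [0.641, -0.222]]
jar [[0.599, -0.265], [0.617, -0.24], [0.641, -0.222]]
gloves [[0.386, -0.444], [0.494, -0.378], [0.607, -0.327]]
gloves [[0.386, -0.444], [0.494, -0.379], [0.607, -0.327]]
```

View pics/s4.png

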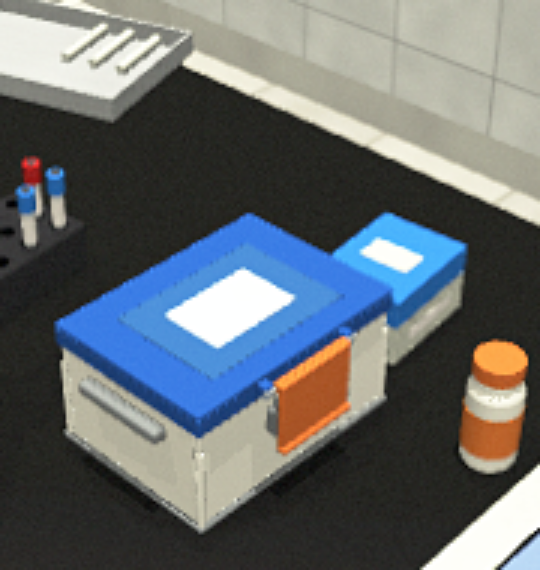

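The lid is shut and the latch hangs flat and vertical on the front at crop (315,395). Its face is at y≈-0.156 at every height, so it sits at its stop. The bystanders have not moved, so I hand the job in.

```bash
python3 -c "
from bench import *
job_done();print(state()['time'])"
```

```text
the job is handed in; nothing more can be done
the job is handed in; nothing more can be done
```

The carrier is ready and the job is handed in, at about 35 s of the 67 s allowed. I pushed the blue-capped tube down first, then shut the lid slowly, then closed the orange latch.

- **Tube:** it met its stop with the fingertips at a cap height of 98 mm, where the force rose steadily to 22 N. A camera reading afterwards gave 103.6 mm as the cap's highest point. That camera read 132 mm before the push for a cap at about 128 mm, so I took the force stop as the true reading.
- **Lid:** it met the rim with its outer face at 122 mm. It is level front to back: the top camera reads 122.5 mm and the side camera 125.3 mm, which is within calibration error.
- **Latch:** the force rose between 0.25 and 0.15 rad, dropped by 0.06 rad, then met a hard stop near 0. That fits the snap, but the force samples were taken between moves and peaked near 3 N, below the 4 to 7 N quoted. After I pulled back, its face was vertical (y ≈ -0.156 m at every height) and it stayed there.
- **Bystanders:** the rack, jar and glove carton are within 1 mm of their first measurements. The needle carton's far edges are unchanged. Its near edge and middle read 6 mm and 3 mm different, most likely because the lid, which was open beside it in the first picture, is now shut.

No checks failed, and the robot was clear of everything at hand-in.

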